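# Press the upper tier onto the tool rack

### The job

The tool rack on the bench is missing its upper tier. Pick up the long wooden tool block and press it down (do not drop it) onto the two metal studs of the rack foot, in line with the foot, until it is fully home and lies flat on the foot with no gap, then let go. The short block is a spare: leave it where it is.

Things in the scene. Friction and masses are not known exactly. Their poses are not given: they have to be found in the camera images.
- long_tier_mid (a point): centre of the loose long tool block: pale wood, 44 mm (its x) by 96 mm (its y) by 40 mm high, 0.12 kg, z up, flat on the bench. Three small tool holes in its top, along y. Two blind square sockets in its underside, 24 mm wide (mouth flared), 24 mm deep, 28 mm either side of the centre along y. Same after a half turn. Starts in either of two places (the short block in the other).
- foot_seat (a point): centre of the top face of the rack foot, fixed to the bench: a pale wood block 44 mm (its x) by 96 mm (its y) on a dark metal flange (50 x 146 x 6 mm); z up, face 30 mm above the bench. Two steel studs stand on it, 28 mm either side of the centre along y, 21 mm tall. When home, the long block covers this face edge to edge, its centre 20 mm above it.
- short_tier_mid (a point): centre of the loose short spare block: same pale wood, 44 mm (its x) by 56 mm (its y) by 40 mm high, z up, two small tool holes in its top; flat on the bench, to be left alone.
- stud_tip (a point): top of the foot's stud at -y. Both studs are 16 mm thick with a tapered tip 7 mm thick, and have two sprung brass nubs on their sides (along x): a block merely laid on stays about 5 mm above the foot; a push of about 8 N snaps it home and it then stays.
Mind the look-alikes: they are no part of the job. Leave any blue or orange look-alike of the part that bears long_tier_mid alone. Of the things that look like the part that bears foot_seat, take the one that is nearest to the robot's base at the start.

How it is judged:
By the outcome, as a careful person would: the job done as asked, in the order asked, and still so for the second after the job is handed in, with the robot touching nothing.
It also fails if it takes over 38 s, if anything falls off the work surface, if the arm or the gripper's body presses on something with over 40 N, if the wrist force passes 120 N, or if a joint passes its speed limit or range.

### The arm

A 6-joint arm with a two-finger parallel gripper is mounted at the origin on a cart in front of the work surface, level with it; the furniture and walls round the work are solid. World frame = base frame: x ahead of the robot, y to its left, z up, the work surface at z = 0. Lengths are in m, angles in rad, forces in N, time in s.
With the tool pointing down it reaches from about 0.3 to 0.85 m from the base axis. Payload 4.2 kg.
Tool frame: the origin (TCP) lies at the centre of the arm's flange, where the gripper is bolted on; the fingertips stand env.finger_overhang ahead of it and the grasp point (between the pads) lies 172 mm ahead of it (env.finger_overhang is the distance from the TCP to the fingertips, in m); z points along the fingers, y is the line along which they close (so a half turn about z gives the same grasp; the last joint's range is limited). The gripper opens to 91 mm and grips with 3 to 60 N. Pads are 32 mm wide; open, the fingers measure 118 mm over their backs; the gripper's body (76 mm by 178 mm) begins 60 mm behind the grasp point.
Start: joints at [1.085, 0.32, 1.565, -0, 1.257, -0.02], TCP at [0.258, 0.514, 0.405] pointing down, gripper open.
Joint ranges: [-3.11, 3.11], [-0.84, 2.01], [0.21, 2.61], [-1.34, 4.49], [0.05, 2.63], [-2.56, 2.56]. Speed limits (rad/s): [2.57, 2.57, 3.14, 3.14, 3.14, 3.14].

### API

Orientations are given as [roll, pitch, yaw] about the fixed x, y, z axes, in that order (R = Rz(yaw) Ry(pitch) Rx(roll)).
In Python, from workcell import readout, get_image, ticket, env gives the robot as it stands.
- The arm moves only by the shell command python3 -m handwheel 'ROWS' [FORCE]. ROWS is JSON, a list of rows, each a list of 7 numbers: the closure, from -1 (fully open) to 1 (shut), so that 0 is half open, then the shift along the tool's x, y, z in m, then the turn, a rotation vector about the tool's x, y, z in rad. In form: [[gripper, dx, dy, dz, ax, ay, az], ...]. A call has 1 to 12 rows; each row is the pose to reach, as a shift and turn from the pose commanded when the call began, along the tool's axes at that moment; what a row does not reach only later rows make up. A row lasts 1/8 s, in which the tool goes at most 62.5 mm and 10.7 degrees, less where a joint would pass 70% of its speed; a pose out of reach is approached as far as the arm can. A call with a gripper value outside its range is refused whole. The fingers move at their own pace and stop on an object; FORCE is the grip in N (left out, the last holds). Time passes only in rows, so rows that repeat a pose let the fingers close. It gives the time, the measured TCP pose, the force, the opening and the grip force at its end, in the units of the state.
- readout.sense(): the state, without advancing time (a new reading comes with each control period).
- get_image(name): name is "side" or "top" or "wrist"; returns a dict with "frame" (480x640x3 uint8, red, green, blue), "K" (3x3 intrinsics, pixels), "R" (3x3) and "t" (3): a world point X has camera coordinates R X + t; the wrist camera has in their place "T_tool_cam" (4x4, takes a point from camera to tool coordinates, whose origin is the TCP and whose axes are the flange's). Camera axes: x right, y down, z forward; pixel columns grow to the right and rows downward; lengths in m; the calibration is good to about 2 mm. A picture is of the moment at which its call begins: read the wrist's pose just before it. There is no depth.
- ticket.close_job(): hands the job in; it is judged then, once.
The state is a dict: "time_s": time; "q": joint angles; "joint_velocities": joint speeds; "joint_efforts": joint torques, N m; "eef_pos": TCP position; "orientation": TCP orientation; "wrist_force": force on the tool from outside, world axes, zero at the start; "ft_torque": the same for the moment, N m; "gripper_width": opening from 0.0 (shut) to 1.0 (fully open); "grasp_force": force on a finger pad.
Only numpy, scipy, OpenCV 4.12 (cv2) and the standard library are available. Lean on these libraries where they do the work, as an engineer would, in place of code of your own. Each camera call takes 0.05 s, during which the arm holds its last target. There are 200 camera calls.

## Working session

There is one attempt and no reset: what is moved stays moved. The work goes in short steps, Python scripts to look and compute and a shell command to move; the robot and the scene stay as the last step left them, time stands still between calls to the robot, and variables do not carry over. Pictures are saved under pics/ and viewed, at most 10 in all, crops included, and the job is handed in when it is done.

```bash
mkdir -p pics; cat > h.py <<'E'
import numpy as np,cv2,json
from workcell import readout,get_image,ticket,env
def save(name,fn):
    s=readout.sense(); d=get_image(name); cv2.imwrite('pics/'+fn+'.png',d['frame'][:,:,::-1])
    np.savez('pics/'+fn+'.npz',pos=s['eef_pos'],ori=s['orientation'],**d); return s,d
E
python3 - <<'E'
from h import *
s,d=save('top','top0'); s2,d2=save('side','side0')
print(s,env.finger_overhang)
for x in(d,d2): print(x['K'],x['R'],x['t'])
E
```

```text
{'time_s': 0.0, 'q': array([ 1.08498843e+00,  3.20274002e-01,  1.56568377e+00, -2.56546950e-05,
        1.25736827e+00, -1.99771578e-02]), 'joint_velocities': array([-0.00038797,  0.00076375, -0.00062993,  0.00079733,  0.0015273 ,
        0.00132158]), 'joint_efforts': array([-1.22518661e-03, -4.12462234e+01, -2.31977892e+01,  7.24491267e-02,
        4.58446483e-02, -1.56133683e-04]), 'eef_pos': array([0.25818051, 0.51358578, 0.40392843]), 'orientation': array([-3.13985913e+00, -1.02395052e-05,  2.67576984e+00]), 'wrist_force': array([ 0.37354343, -0.39443852,  0.54723594]), 'ft_torque': array([ 0.02577865, -0.00811067, -0.0751884 ]), 'grasp_force': 0.0, 'gripper_width': 0.9980890701996094} 0.1908
[[532.68286877   0.         320.47357769]
 [  0.         532.68286877 237.25366018]
 [  0.           0.           1.        ]] [[ 0.00969214 -0.99992556  0.00741131]
 [-0.98924985 -0.01066965 -0.14584544]
 [ 0.14591366 -0.00591808 -0.98927963]] [-0.01590737  0.50069111  1.07337241]
[[597.76945093   0.         313.2011714 ]
 [  0.         597.76945093 228.84143273]
 [  0.           0.           1.        ]] [[ 0.0653085   0.99785231 -0.00505589]
 [ 0.85862896 -0.05877654 -0.50921668]
 [-0.50842021  0.02891504 -0.8606235 ]] [-0.02088513 -0.37578346  1.7979587 ]
```

View pics/top0.png

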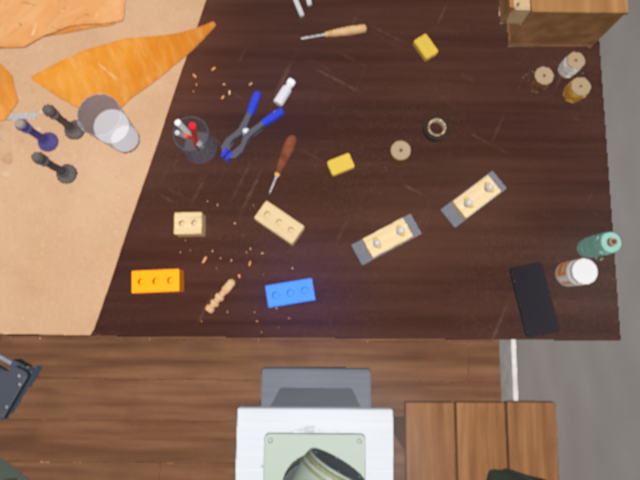

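View pics/side0.png

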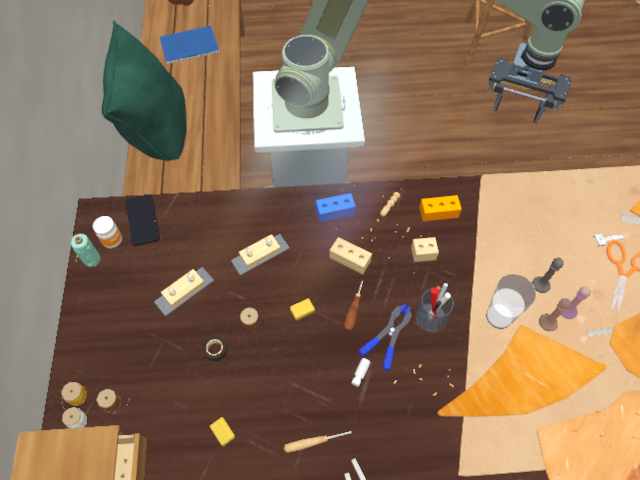

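The top view shows the long block at (279,223), the near foot at (387,239), the far foot at (474,199) and the short block at (189,223). Next I'll get a rough position for the block and both feet.

```bash
cat >> h.py <<'E'
def ray(d,uv,z,pose=None):
    uv=np.atleast_2d(uv).astype(float); K=d['K']
    if pose is None: R=d['R'];t=d['t']; Rc=R.T; c=-R.T@t
    else:
        from scipy.spatial.transform import Rotation as Ro
        Rt=Ro.from_euler('xyz',pose[1]).as_matrix(); T=d['T_tool_cam']
        Rc=Rt@T[:3,:3]; c=Rt@T[:3,3]+np.array(pose[0])
    r=np.c_[uv,np.ones(len(uv))]@np.linalg.inv(K).T@Rc.T
    return c+r*((z-c[2])/r[:,2])[:,None]
def pale(f):
    h=cv2.cvtColor(f,cv2.COLOR_RGB2HSV)
    return cv2.morphologyEx(cv2.inRange(h,(10,40,140),(28,170,255)),cv2.MORPH_OPEN,np.ones((3,3)))
E
python3 - <<'E'
from h import *
for n in('top','side'):
    d=np.load(f'pics/{n}0.npz'); m=pale(d['frame'])
    for c in cv2.findContours(m,0,2)[0]:
        a=cv2.contourArea(c)
        if 300<a<3000:
            (u,v),wh,_=cv2.minAreaRect(c); b=cv2.boxPoints(cv2.minAreaRect(c))
            if n=='top' and not(v>150 and v<300 and u>140 and u<520): continue
            if n=='side' and not(170<v<320 and u>150 and u<470): continue
            for z in (.03,.04):
                p=ray(d,[(u,v)],z)[0]; B=ray(d,b,z)[:,:2]; e=[B[1]-B[0],B[2]-B[1]]; e=sorted(e,key=np.linalg.norm)
                print(n,int(u),int(v),z,p[:2].round(4),[round(np.linalg.norm(x),4) for x in e],'long-axis deg',round(np.degrees(np.arctan2(e[1][1],e[1][0]))%180,1))
E
```

```text
top 220 295 0.03 [0.3789 0.1949] [np.float64(0.0196), np.float64(0.0839)] long-axis deg 141.6
top 220 295 0.04 [0.3786 0.1931] [np.float64(0.0194), np.float64(0.0831)] long-axis deg 141.6
top 387 237 0.03 [ 0.503  -0.1506] [np.float64(0.0494), np.float64(0.1009)] long-axis deg 118.6
top 387 237 0.04 [ 0.5016 -0.1493] [np.float64(0.049), np.float64(0.1)] long-axis deg 118.6
top 188 223 0.03 [0.5291 0.2668] [np.float64(0.0512), np.float64(0.0652)] long-axis deg 90.6
top 188 223 0.04 [0.5274 0.2643] [np.float64(0.0507), np.float64(0.0646)] long-axis deg 90.6
top 278 221 0.03 [0.5334 0.0771] [np.float64(0.0499), np.float64(0.1031)] long-axis deg 56.0
top 278 221 0.04 [0.5316 0.0764] [np.float64(0.0495), np.float64(0.1022)] long-axis deg 56.0
top 475 196 0.03 [ 0.5924 -0.3401] [np.float64(0.049), np.float64(0.1054)] long-axis deg 127.6
top 475 196 0.04 [ 0.5901 -0.337 ] [np.float64(0.0486), np.float64(0.1044)] long-axis deg 127.6
top 340 163 0.03 [ 0.661  -0.0516] [np.float64(0.0375), np.float64(0.055)] long-axis deg 113.1
top 340 163 0.04 [ 0.6581 -0.0512] [np.float64(0.0372), np.float64(0.0545)] long-axis deg 113.1
side 182 287 0.03 [ 0.5999 -0.3372] [np.float64(0.0571), np.float64(0.1005)] long-axis deg 128.0
side 182 287 0.04 [ 0.6047 -0.3351] [np.float64(0.0567), np.float64(0.0997)] long-axis deg 128.0
side 424 248 0.03 [0.5321 0.2688] [np.float64(0.065), np.float64(0.0672)] long-axis deg 92.0
side 424 248 0.04 [0.5374 0.2664] [np.float64(0.0645), np.float64(0.0667)] long-axis deg 92.0
side 349 254 0.03 [0.5361 0.0779] [np.float64(0.0648), np.float64(0.106)] long-axis deg 55.8
side 349 254 0.04 [0.5414 0.0769] [np.float64(0.0644), np.float64(0.1052)] long-axis deg 55.8
side 259 250 0.03 [ 0.5102 -0.1482] [np.float64(0.057), np.float64(0.1009)] long-axis deg 118.6
side 259 250 0.04 [ 0.5157 -0.1475] [np.float64(0.0565), np.float64(0.1001)] long-axis deg 118.6
```

The near foot is about 0.525 m from the base, the other about 0.68 m. I'll go over the long block with the tool x along its length (yaw about 56°), then look from the wrist.

```bash
cat >> h.py <<'E'
from scipy.spatial.transform import Rotation as Ro
def go(p,yaw):
    s=readout.sense(); R=Ro.from_euler('xyz',s['orientation'])
    G=Ro.from_euler('xyz',[np.pi,0,np.radians(yaw)])
    print('shift',R.inv().apply(np.array(p)-s['eef_pos']).round(4),'turn',(R.inv()*G).as_rotvec().round(4),'t',s['time_s'])
E
python3 - <<'E'
from h import *
print(get_image('wrist')['T_tool_cam'].round(3))
go([.533,.077,.36],56)
E
```

```text
[[-0.001 -0.957 -0.289  0.083]
 [ 1.    -0.001 -0.001  0.001]
 [ 0.001 -0.289  0.957  0.019]
 [ 0.     0.     0.     1.   ]]
shift [-0.4416 -0.2667  0.0445] turn [-1.0000e-03  1.1000e-03  1.6985e+00] t 0.15
```

```bash
python3 -m handwheel '[[-1,-0.442,-0.267,0.044,0,0,1.698],[-1,-0.442,-0.267,0.044,0,0,1.698],[-1,-0.442,-0.267,0.044,0,0,1.698],[-1,-0.442,-0.267,0.044,0,0,1.698],[-1,-0.442,-0.267,0.044,0,0,1.698],[-1,-0.442,-0.267,0.044,0,0,1.698],[-1,-0.442,-0.267,0.044,0,0,1.698],[-1,-0.442,-0.267,0.044,0,0,1.698],[-1,-0.442,-0.267,0.044,0,0,1.698],[-1,-0.442,-0.267,0.044,0,0,1.698],[-1,-0.442,-0.267,0.044,0,0,1.698],[-1,-0.442,-0.267,0.044,0,0,1.698]]' 30
python3 - <<'E'
from h import *
s,d=save('wrist','w1'); print(s['eef_pos'],s['orientation'],s['time_s'],s['q'])
E
```

```text
time_s: 1.65
eef_pos: [0.5327, 0.0777, 0.3609]
orientation: [-3.141, -0.0, 0.981]
wrist_force: [-0.4, 0.1, -0.5]
gripper_width: 1.001
grasp_force: 0.0
[0.53267543 0.07774954 0.36090996] [-3.14136897e+00 -2.74175552e-04  9.80909988e-01] 1.65 [1.23477367e-01 2.94661825e-01 1.71724032e+00 3.91136851e-04
 1.12968026e+00 7.13196681e-01]
```

View pics/w1.png

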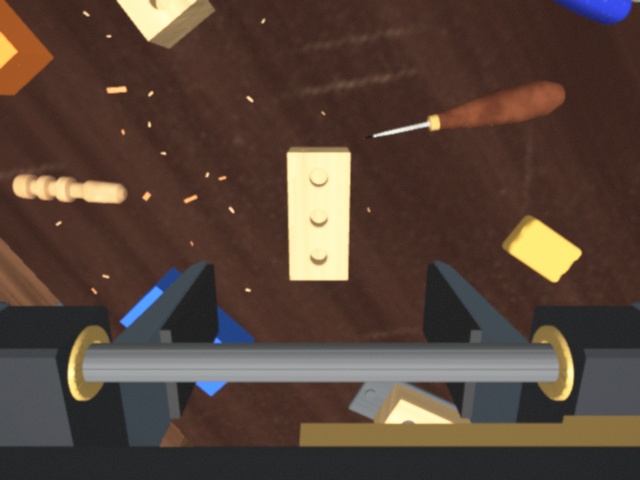

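The wrist view shows the long block aligned, spanning columns 288–350 and rows 153–280, with its middle hole at (318,217). The blue look-alike is at lower left. I'll compute the block's pose and the blue block's clearance from the fingers.

```bash
python3 - <<'E'
from h import *
d=np.load('pics/w1.npz'); P=(d['pos'],d['ori']); f=d['frame']
g=f[140:295,270:370]; h=cv2.cvtColor(g,cv2.COLOR_RGB2HSV)
m=cv2.inRange(h,(10,40,190),(30,170,255)); c=max(cv2.findContours(m,0,2)[0],key=cv2.contourArea)
b=cv2.boxPoints(cv2.minAreaRect(c))+[270,140]; print(b)
B=ray(d,b,.04,P); R=Ro.from_euler('xyz',d['ori'])
tl=lambda X:R.inv().apply(X-d['pos'])
print(B.mean(0),tl(B).round(4)); 
print('holes',ray(d,[(318.5,177),(318.5,217),(318.5,257)],.04,P).round(4))
e=max([B[1]-B[0],B[2]-B[1]],key=np.linalg.norm);print(np.degrees(np.arctan2(e[1],e[0])),[np.linalg.norm(B[1]-B[0]),np.linalg.norm(B[2]-B[1])])
print('blue corners tool',tl(ray(d,[(178,268),(253,340),(205,395)],.04,P)).round(3))
E
```

```text
[[287. 152.]
 [350. 152.]
 [350. 279.]
 [287. 279.]]
[0.53159436 0.08023826 0.04      ] [[ 0.0495 -0.0242  0.3209]
 [ 0.0494  0.0199  0.3209]
 [-0.0467  0.0218  0.3209]
 [-0.0467 -0.0264  0.3209]]
holes [[0.5486 0.1055 0.04  ]
 [0.5322 0.0811 0.04  ]
 [0.5148 0.0552 0.04  ]]
-122.6920186723103 [np.float64(0.04411315509058776), np.float64(0.0961636399945695)]
blue corners tool [[-0.038 -0.109  0.321]
 [-0.099 -0.055  0.321]
 [-0.152 -0.097  0.321]]
```

```bash
python3 -m handwheel '[[-1,0.002,-0.002,0.06,0,0,0],[-1,0.002,-0.002,0.12,0,0,0],[-1,0.002,-0.002,0.15,0,0,0],[-1,0.002,-0.002,0.163,0,0,0],[-1,0.002,-0.002,0.163,0,0,0],[1,0.002,-0.002,0.163,0,0,0],[1,0.002,-0.002,0.163,0,0,0],[1,0.002,-0.002,0.163,0,0,0],[1,0.002,-0.002,0.163,0,0,0],[1,0.002,-0.002,0.163,0,0,0],[1,0.002,-0.002,0.163,0,0,0]]' 50
python3 - <<'E'
from h import *
go([.46,-.08,.42],118.6); go([.503,-.149,.36],118.6)
E
```

```text
time_s: 3.08
eef_pos: [0.5327, 0.0794, 0.1979]
orientation: [3.142, -0.0, 0.978]
wrist_force: [-0.4, 0.3, 1.8]
gripper_width: 0.475
grasp_force: 50.0
shift [-0.1728  0.0288 -0.2222] turn [ 1.0000e-04 -1.0000e-04 -1.0922e+00] t 3.075
shift [-0.206   0.103  -0.1622] turn [ 1.0000e-04 -1.0000e-04 -1.0922e+00] t 3.075
```

Gripped at 43 mm opening and 50 N. Now I'll lift and go to a viewpoint with the foot in sight past the held block.

```bash
python3 -m handwheel '[[1,0,0,-0.06,0,0,0],[1,0,0,-0.12,0,0,0],[1,0,0,-0.162,0,0,0],[1,-0.257,0.201,-0.162,0,0,-1.092],[1,-0.257,0.201,-0.162,0,0,-1.092],[1,-0.257,0.201,-0.162,0,0,-1.092],[1,-0.257,0.201,-0.162,0,0,-1.092],[1,-0.257,0.201,-0.162,0,0,-1.092],[1,-0.257,0.201,-0.162,0,0,-1.092],[1,-0.257,0.201,-0.162,0,0,-1.092],[1,-0.257,0.201,-0.162,0,0,-1.092],[1,-0.257,0.201,-0.162,0,0,-1.092]]'
python3 - <<'E'
from h import *
readout.sense()
s,d=save('wrist','w2'); print(s['eef_pos'],s['orientation'],s['time_s'],s['q'])
E
```

```text
time_s: 4.58
eef_pos: [0.5558, -0.2447, 0.3597]
orientation: [-3.142, -0.001, 2.07]
wrist_force: [0.4, -0.5, -1.6]
gripper_width: 0.478
grasp_force: 50.0
[ 0.55575898 -0.24473298  0.3596693 ] [-3.14155765e+00 -7.72548747e-04  2.07029964e+00] 4.575 [-4.33848569e-01  4.00301884e-01  1.55766942e+00  4.66034480e-04
  1.18426305e+00 -9.33527723e-01]
```

View pics/w2.png

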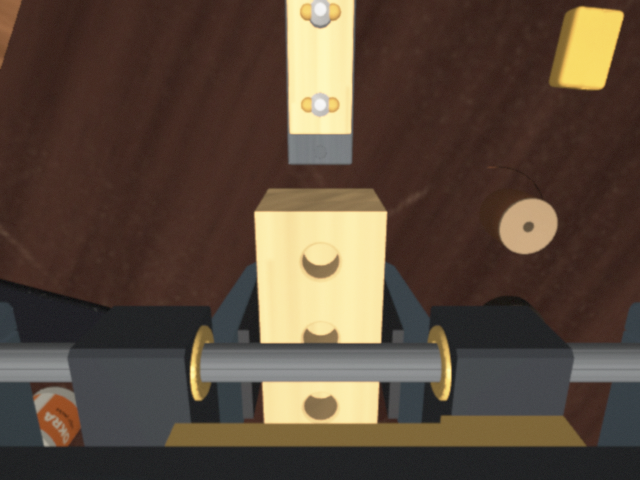

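This view shows the studs at (320,12) and (320,104), and the held block with its front hole at (321,261). I'll move 40 mm nearer so both studs are well inside the frame, then measure.

```bash
python3 -m handwheel '[[1,0.04,0,0,0,0,0],[1,0.04,0,0,0,0,0],[1,0.04,0,0,0,0,0]]'
python3 - <<'E'
from h import *
s,d=save('wrist','w3'); print(s['eef_pos'],s['orientation'],s['time_s'])
cv2.imwrite('pics/w3c.png',cv2.resize(d['frame'][0:300,220:420,::-1],None,fx=2,fy=2,interpolation=cv2.INTER_CUBIC)) 
E
```

```text
time_s: 5.0
eef_pos: [0.5369, -0.2104, 0.3602]
orientation: [3.141, 0.001, 2.071]
wrist_force: [-0.4, 0.4, -0.9]
gripper_width: 0.478
grasp_force: 50.0
[ 0.53691455 -0.21036834  0.36018667] [3.14088416e+00 1.20074767e-03 2.07091511e+00] 5.0
```

View pics/w3c.png

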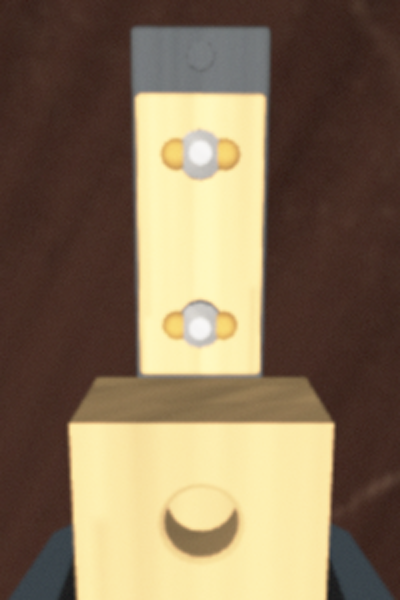

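The crop shows the stud tips at full-frame (320,75.5) and (320,164), and the foot face corners at (287.5,47), (353,47), (351,187.5) and (289.5,187.5). The held block's front top edge runs from (255,211) to (386.5,211).

```bash
python3 - <<'E'
from h import *
d=np.load('pics/w3.npz'); P=(d['pos'],d['ori']); z0=d['pos'][2]
R=Ro.from_euler('xyz',d['ori']); tl=lambda X:R.inv().apply(X-d['pos']).round(4)
S=ray(d,[(320,75.5),(320,164)],.051,P); F=ray(d,[(287.5,47),(353,47),(351,187.5),(289.5,187.5)],.03,P)
H=ray(d,[(255,211),(386.5,211),(321,261)],z0-.158,P)
print('studs',S.round(4),tl(S),tl(S).mean(0),np.linalg.norm(S[0]-S[1]))
print('face',F.mean(0).round(4),tl(F),tl(F).mean(0));print('held',tl(H))
e=S[0]-S[1];print('axis',np.degrees(np.arctan2(e[1],e[0])),np.degrees(d['ori'][2]))
d=np.load('pics/w2.npz');P=(d['pos'],d['ori']);print('held w2 & studs',ray(d,[(320,12),(320,104)],.051,P).round(4))
E
```

```text
studs [[ 0.4894 -0.1232  0.051 ]
 [ 0.5164 -0.1728  0.051 ]] [[ 9.960e-02 -1.000e-04  3.091e-01]
 [ 4.320e-02 -2.000e-04  3.091e-01]] [ 7.140e-02 -1.500e-04  3.091e-01] 0.05647151261143246
face [ 0.5033 -0.1484  0.03  ] [[ 0.1189 -0.022   0.33  ]
 [ 0.1189  0.0221  0.3301]
 [ 0.0229  0.0227  0.3302]
 [ 0.023  -0.0228  0.3301]] [7.09250000e-02 8.67361738e-19 3.30100000e-01]
held [[ 0.0483 -0.0218  0.1579]
 [ 0.0483  0.0223  0.158 ]
 [ 0.0304  0.0003  0.158 ]]
axis 118.59508703459025 118.65469564909917
held w2 & studs [[ 0.4903 -0.1249  0.051 ]
 [ 0.5161 -0.1725  0.051 ]]
```

Measurements agree: the foot centre is about 71 mm along tool x from the block centre, and the axes are aligned to 0.1°. I'll move over it and descend to just before the nubs.

```bash
python3 -m handwheel '[[1,0.04,0,0,0,0,0],[1,0.071,0,0.03,0,0,0],[1,0.071,0,0.06,0,0,0],[1,0.071,0,0.09,0,0,0],[1,0.071,0,0.1,0,0,0],[1,0.071,0,0.1,0,0,0]]'
python3 - <<'E'
from h import *
go([.5030,-.1485,.234],118.6)
s,d=save('side','s4'); cv2.imwrite('pics/s4c.png',cv2.resize(d['frame'][190:310,190:340,::-1],None,fx=4,fy=4,interpolation=cv2.INTER_CUBIC))
E
```

```text
time_s: 5.8
eef_pos: [0.503, -0.1489, 0.2596]
orientation: [-3.141, -0.0, 2.069]
wrist_force: [0.1, 0.4, -0.9]
gripper_width: 0.481
grasp_force: 50.0
shift [0.0003 0.0002 0.0256] turn [-0.0003 -0.0003 -0.0005] t 5.8
```

View pics/s4c.png

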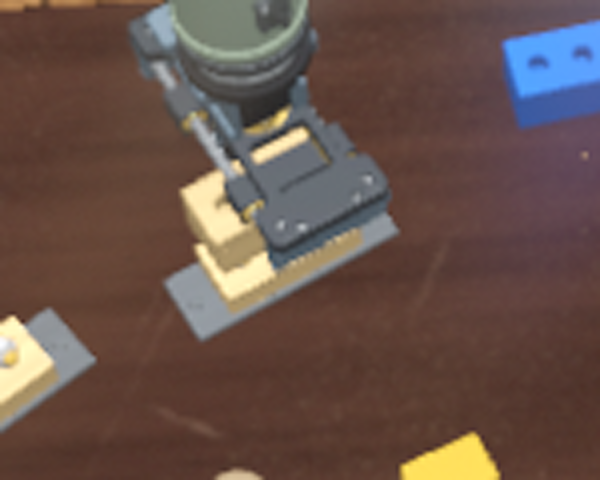

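The block hangs just above the foot, in line with it. Now pressing down in small steps.

```bash
python3 -m handwheel '[[1,0,0,0.01,0,0,0],[1,0,0,0.018,0,0,0],[1,0,0,0.022,0,0,0],[1,0,0,0.026,0,0,0],[1,0,0,0.029,0,0,0],[1,0,0,0.031,0,0,0],[1,0,0,0.031,0,0,0],[1,0,0,0.031,0,0,0]]'
```

```text
time_s: 6.85
eef_pos: [0.5029, -0.1487, 0.2287]
orientation: [3.141, 0.001, 2.07]
wrist_force: [0.8, -2.3, -0.5]
gripper_width: 0.479
grasp_force: 50.0
```

```bash
python3 -m handwheel '[[1,0,0,0.002,0,0,0],[1,0,0,0.004,0,0,0],[1,0,0,0.004,0,0,0],[1,0,0,0.004,0,0,0]]'
```

```text
time_s: 7.35
eef_pos: [0.5028, -0.1486, 0.2278]
orientation: [3.14, 0.001, 2.07]
wrist_force: [-4.2, -0.1, 23.5]
gripper_width: 0.48
grasp_force: 50.0
```

It's seated hard: 23.5 N at TCP z = 0.2278, against 0.2279 expected. I'll unload, release and back off.

```bash
python3 -m handwheel '[[1,0,0,-0.003,0,0,0],[1,0,0,-0.003,0,0,0],[-1,0,0,-0.003,0,0,0],[-1,0,0,-0.003,0,0,0],[-1,0,0,-0.003,0,0,0],[-1,0,0,-0.003,0,0,0],[-1,0,0,-0.003,0,0,0],[-1,0,0,-0.04,0,0,0],[-1,0,0,-0.09,0,0,0],[-1,0,0,-0.135,0,0,0],[-1,0,0,-0.135,0,0,0],[-1,0,0,-0.135,0,0,0]]'
python3 - <<'E'
from h import *
s,d=save('wrist','w5'); P=(s['eef_pos'],s['orientation']);print(s['eef_pos'],s['time_s'])
E
```

```text
time_s: 8.85
eef_pos: [0.5022, -0.1484, 0.3592]
orientation: [-3.141, -0.001, 2.07]
wrist_force: [-0.6, 0.1, -0.3]
gripper_width: 1.002
grasp_force: 0.0
[ 0.50224355 -0.14841061  0.35917773] 8.85
```

View pics/w5.png

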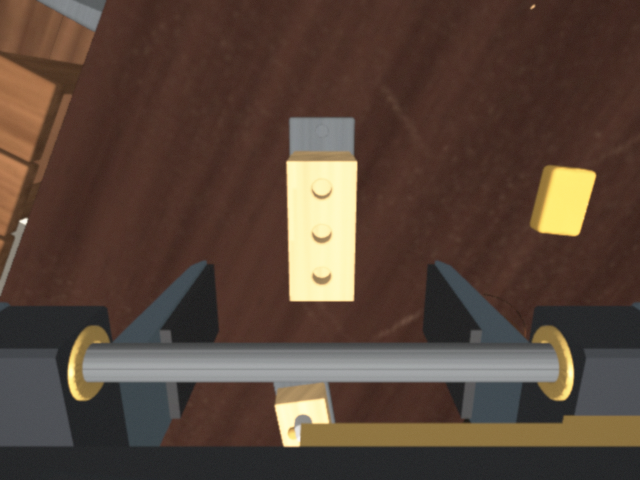

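The block sits in line on the foot (columns 288–356, rows 161–300). I'll clear the arm and check for a gap from the side camera.

```bash
python3 -m handwheel '[[-1,0.06,0,-0.04,0,0,0],[-1,0.12,0,-0.06,0,0,0],[-1,0.18,0,-0.06,0,0,0],[-1,0.23,0,-0.06,0,0,0],[-1,0.23,0,-0.06,0,0,0],[-1,0.23,0,-0.06,0,0,0]]'
python3 - <<'E'
from h import *
d=np.load('pics/w5.npz');P=(d['pos'],d['ori']);B=ray(d,[(287.5,160.5),(356.5,160.5),(354.5,300.5),(289.5,300.5)],.07,P);print(B.mean(0).round(4),np.linalg.norm(B[1]-B[2]),np.linalg.norm(B[0]-B[1]))
s,d=save('side','s6'); cv2.imwrite('pics/s6c.png',cv2.resize(d['frame'][200:300,200:320,::-1],None,fx=6,fy=6,interpolation=cv2.INTER_CUBIC))
E
```

```text
time_s: 9.65
eef_pos: [0.3928, 0.0533, 0.4189]
orientation: [-3.14, -0.0, 2.071]
wrist_force: [-0.1, 0.3, 0.4]
gripper_width: 1.001
grasp_force: 0.0
[ 0.5031 -0.1481  0.07  ] 0.09688191047002466 0.04348508656365491
```

View pics/s6c.png

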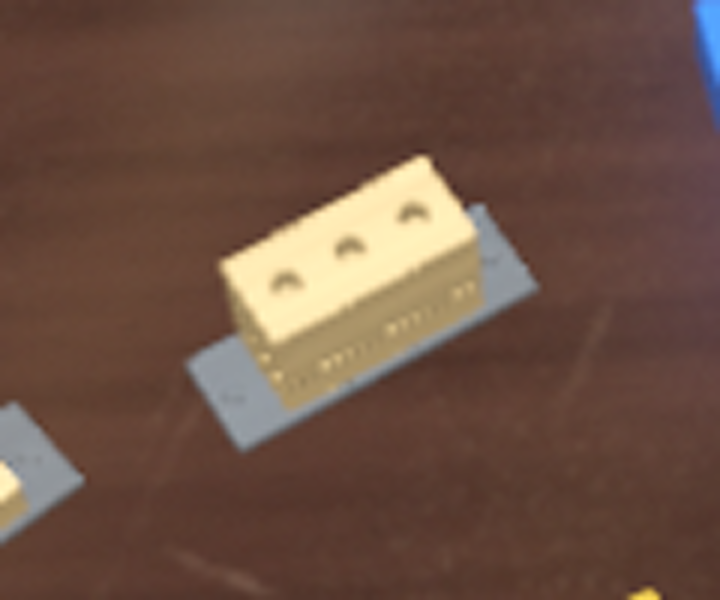

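The side view shows no gap between the block and the foot, and its edges are flush. Handing in.

```bash
python3 -c "
from workcell import ticket
print(ticket.close_job())"
```

```text
the job is handed in; nothing more can be done
None
```

The long block is pressed home on the near foot (stopped firm at 23.5 N, no gap visible from the side), released with the arm clear, and handed in at about 10 s; the short block was left alone.

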